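Stow the loupe under the cantilever tray

TASK

Put the black loupe away in the blue kit box: lift the box's top tray by its orange handle and swing it over until it rests fully open, set the loupe down gently, upright, in the empty compartment underneath and let go of it, then swing the tray back until it is fully shut over the loupe.

Things in the scene. Friction and masses are not known exactly. Their poses are not given: they have to be found in the camera images.
- loupe_centre (a point): Black stand loupe (a round eyepiece with a glass on top and a wider foot), upright on the bench, loose, about 30 g, 38 mm diameter and 36 mm tall; rigid, may be gripped across its diameter. The point is its centre, 18 mm above its foot; z points up out of its glass.
- pocket (a point): Centre of the floor of the empty compartment in the blue kit box (fixed), 4 mm above the bench. x runs along the box's length, y points level to the side where the tray opens, z up. Inside 142 mm long (x), 102 mm wide (y), 51 mm deep; walls 4 mm; rim 55 mm above the bench. The tray's link arms run outside its end walls, at x = -78 and +78 mm.
- tray_grip (a point): Centre of the top tray's orange handle bar, which lies along the pocket's x: 90 mm long, 14 mm wide and high, free underneath in its middle 60 mm, 36 mm above the tray's walls. Shut, it is 111 mm straight above the pocket point. The tray (150 x 110 x 22 mm, contents fixed in it) always stays level; fully open it hangs beside the box, 150 mm along +y, 40 mm clear of the box. Axes as the pocket's.
- tray_swing (a joint): Angle q (rad) of the tray's parallel link arms: 0 shut, 1.22 straight up, 2.44 fully open at its stop. The handle moves without turning on an arc: from the pocket point y = 75 - 80 cos(q + 0.35), z = 84 + 80 sin(q + 0.35) mm. The tray weighs 0.3 kg; let go, it sinks slowly to the stop on its side of straight up and stays there.
There are look-alikes about, which are no part of the job. What is shaped like the part that bears loupe_centre but turquoise or yellow is not meant.

How it is judged (in metres and radians):
On the way, in this order (a step that is already met when the one before it is completed fails the run):
1. the tray is swung fully open (value of joint tray_swing above 2.25 rad), for 0.2 s.
2. with the tray open, the loupe stands upright on the compartment's floor, let go of (value of joint tray_swing above 2 rad and x of loupe_centre in the frame of pocket between -0.056 and 0.056 m and y of loupe_centre in the frame of pocket between -0.036 and 0.036 m and z of loupe_centre in the frame of pocket below 0.025 m and angle between loupe_centre's own z axis and vertical below 0.2 rad and contact force between loupe and the fingers below 0.1 N), for 0.2 s.
At the end, for the whole second after the job is handed in: The tray is shut (its joint below 0.12 rad) and at rest, and the loupe stands upright (within 0.2 rad) and at rest on the floor of the compartment under it, anywhere within its walls (value of joint tray_swing below 0.12 rad and velocity of joint tray_swing between -0.1 and 0.1 rad/s and x of loupe_centre in the frame of pocket between -0.056 and 0.056 m and y of loupe_centre in the frame of pocket between -0.036 and 0.036 m and z of loupe_centre in the frame of pocket below 0.025 m and angle between loupe_centre's own z axis and vertical below 0.2 rad and linear speed of loupe below 0.02 m/s); the robot touches nothing.
It fails at once if the loupe falls or is thrown (faster than 0.7 m/s while the fingers do not hold it) (linear speed of loupe above 0.7 m/s and contact force between loupe and the fingers below 0.1 N).
It also fails if it takes over 69 s, if anything falls off the work surface, if the arm or the gripper's body presses on something with over 40 N, if the wrist force passes 120 N, or if a joint passes its speed limit or range.

ROBOT

A 6-joint arm with a two-finger parallel gripper is mounted at the origin on a cart in front of the work surface, level with it; the furniture and walls round the work are solid. World frame = base frame: x ahead of the robot, y to its left, z up, the work surface at z = 0. Lengths are in m, angles in degrees, forces in N, time in s.
With the tool pointing down it reaches from about 0.3 to 0.75 m from the base axis. Payload 8.5 kg.
Tool frame: the origin (TCP) lies at the very end of the fingers, on their centre line; the grasp point (between the pads) lies 19 mm behind it; z points along the fingers, y is the direction in which the jaws open and shut (so a half turn about z gives the same grasp; the last joint's range is limited). The gripper opens to 85 mm and grips with 20 to 120 N. Pads are 22 mm wide; open, the fingers measure 114 mm over their backs; the gripper's body (76 mm by 85 mm) begins 54 mm behind the grasp point. The pads swing forward as they close: fully open they stand 13 mm farther back than shut.
Start: joints at [51.377, 21.807, 74.336, -0, 83.858, -12.336], TCP at [0.244, 0.493, 0.231] pointing down, gripper open.
Joint ranges: [-178.18, 178.18], [-50.72, 133.34], [12.68, 142.11], [-81.47, 261.47], [9.98, 163.14], [-165.26, 165.26]. Speed limits (degrees/s): [136.94, 136.94, 180, 180, 180, 180].

INTERFACE

Orientations are given as a 3x3 rotation matrix whose columns are the frame's x, y, z axes.
In Python, from rig import env, vision, close_job, spotter gives the robot as it stands. The module is installed in compiled form; this text tells all that it offers.
- The arm moves only by the tool jog_arm, never from a script. Its argument "plan" is a list that holds one entry, the list of rows, each a list of 6 numbers: the shift along the tool's x, y, z in units of 40 mm (1.0 is 40 mm), then the turn, a rotation vector about the tool's x, y, z in units of 0.15 rad (1.0 is 0.15 rad). A call has 1 to 10 rows; each row shifts and turns the commanded pose from where the row before left it, along the tool's axes as they then stand; what a row does not reach is not made up. A row lasts 1/10 s, in which the tool goes at most 50 mm and 8.59 degrees, less where a joint would pass 70% of its speed; a pose out of reach is approached as far as the arm can. A call with a number of a shift or a turn outside -1 to 1 is refused whole. A call with a gripper value outside its range is refused whole. "grip" is the opening, from -1 (shut) to 1 (fully open), set as the call begins (left out, the last holds). The fingers move at their own pace and stop on an object; "squeeze" is the grip in N (left out, the last holds). Time passes only in rows, so rows that do not move let the fingers close. It gives the time, the measured TCP pose, the force and the opening at its end, in the units of the state.
- env.observe(): the state, without advancing time (a new reading comes with each control period).
- vision.get_image(name): name is "scene" or "top" or "wrist"; returns (picture, depth): 400x640x3 uint8, red, green, blue; 400x640 float32, m along the optical axis (not along the pixel's ray), 0 where there is no reading.
- vision.camera_info(name): a dict with "fx", "fy", "cx", "cy" (pixels), "rvec" (rotation vector, rad) and "tvec" (3), from world to camera coordinates, as OpenCV has them. Camera axes: x right, y down, z forward; pixel columns grow to the right and rows downward; lengths in m; the calibration is good to about 2 mm. The wrist camera is an equidistant fisheye: a pixel r from the principal point sees the ray r / f radians off the axis. A picture is of the moment at which its call begins: read the wrist's pose just before it. camera_info takes no time and is no camera call; for the wrist camera it gives the pose at the moment of the call.
- close_job(): hands the job in, once; it reports no verdict.
Trained networks look in the newest picture that a camera, given by its name, has taken for a name from the list of things; names that differ only in an ending like _2 or _b are one class to them, and where a whole thing is asked for, a point or a joint stands for the part that bears it (a point fixed in the world has none). Each returns a list of dicts, best first, with "score" (0 to 1); they miss things now and then, are a little off and sometimes report something else, mostly with a low value. They report only what shows in the picture. A call takes as long as a camera call. They do not tell look-alikes from the thing itself.
- spotter.trace(camera, query): "pixels" (400x640 bool, what is visible of it) and "rect" ([left, top, right, bottom] in pixels, round what is visible of it).
The state is a dict: "time_s": time; "q": joint angles; "qvel": joint speeds; "joint_efforts": joint torques, N m; "position": TCP position; "tool_rot": TCP orientation; "ft_force": force on the tool from outside, world axes, zero at the start; "wrist_torque": the same for the moment, N m; "grip_width": finger opening in m.
Only numpy, scipy, OpenCV 4.12 (cv2) and the standard library are available. Lean on these libraries where they do the work, as an engineer would, in place of code of your own. Each camera call takes 0.05 s, during which the arm holds its last target.

## Working session

There is one attempt and no reset: what is moved stays moved. The work goes in short steps, Python scripts to look and compute and a tool call to move; the robot and the scene stay as the last step left them, time stands still between calls to the robot, and variables do not carry over. Pictures are saved under pics/ and viewed, and the job is handed in when it is done.

Besides the shell and the picture viewer there is one more tool, called after "Emit:" in YAML: its name, and indented under it one key for each argument. jog_arm: Moves the arm, as the interface text tells. Its arguments: {"type":"object","properties":{"plan":{"type":"array"},"grip":{"type":"number"},"squeeze":{"type":"number"}},"required":["plan"]}

```bash
mkdir -p pics; ls
cat > h.py <<'E'
from rig import env, vision, close_job, spotter
import numpy as np, cv2
def save(n,p): cv2.imwrite('pics/'+n+'.png',p[:,:,::-1])
def pose(ci):
    R=cv2.Rodrigues(np.array(ci['rvec'],float))[0]; return R,np.array(ci['tvec'],float).ravel()
def unproj(ci,u,v,d,fish=False):
    R,t=pose(ci)
    x=(np.asarray(u)-ci['cx'])/ci['fx'];y=(np.asarray(v)-ci['cy'])/ci['fy']
    if fish:
        r=np.hypot(x,y)+1e-9; s=np.tan(r)/r; x=x*s;y=y*s
    P=np.stack([x*d,y*d,d*np.ones_like(x)],-1)
    return (P-t)@R
E
python3 - <<'E'
from h import *
for n in ['scene','top','wrist']:
    p,d=vision.get_image(n); save(n+'0',p); np.save(n+'0.npy',d); ci=vision.camera_info(n); print(n,ci)
    for q in ['loupe_centre','tray_grip']:
        for r in spotter.trace(n,q):
            m=r['pixels']&(d>0); v,u=np.nonzero(m)
            P=unproj(ci,u,v,d[m],n=='wrist')
            print(n,q,round(r['score'],2),r['rect'],m.sum(),np.median(P,0).round(3),np.percentile(P,3,0).round(3),np.percentile(P,97,0).round(3), np.median(p[m],0))
s=env.observe();print(s)
E
```

```text
pics
scene {'fx': 413.44667924767555, 'fy': 413.44667924767555, 'cx': 318.2846265226576, 'cy': 198.00038931957056, 'rvec': array([ 1.09857996, -2.29359804,  1.0611206 ]), 'tvec': array([0.05309466, 0.41987235, 0.51627001])}
scene loupe_centre 0.56 [338.4, 255.4, 355.8, 281.8] 418 [ 0.318 -0.256  0.03 ] [ 0.305 -0.276  0.002] [ 0.338 -0.242  0.037] [ 95. 160. 150.]
scene loupe_centre 0.55 [340.8, 229.0, 360.1, 248.6] 350 [ 0.379 -0.32   0.03 ] [ 0.367 -0.34   0.005] [ 0.4   -0.307  0.037] [100.  98.  91.]
scene loupe_centre 0.52 [360.3, 198.0, 376.7, 220.4] 289 [ 0.417 -0.41   0.028] [ 0.404 -0.431  0.003] [ 0.437 -0.398  0.036] [203. 182. 106.]
scene tray_grip 0.95 [229.6, 172.8, 311.2, 229.8] 2759 [ 0.534 -0.218  0.069] [ 0.467 -0.28   0.059] [ 0.613 -0.164  0.121] [ 82.  99. 122.]
scene tray_grip 0.57 [224.4, 173.1, 308.5, 233.7] 2871 [ 0.532 -0.217  0.069] [ 0.464 -0.279  0.058] [ 0.613 -0.163  0.121] [ 83. 100. 123.]
top {'fx': 396.9170466579521, 'fy': 396.9170466579521, 'cx': 318.3858324021251, 'cy': 197.6196205147709, 'rvec': array([ 2.17573358, -2.11899588,  0.17278881]), 'tve
[... 1061 characters left out ...]
69121e-03,
        8.38587794e+01, -1.23365597e+01]), 'qvel': array([-0.03810381,  0.04524515, -0.02585531,  0.02407802,  0.01151589,
        0.06898267]), 'joint_efforts': array([-1.33913007e-03, -4.47973895e+01, -2.31289709e+01, -1.32393279e-04,
        9.56984914e-04, -1.50654239e-05]), 'position': array([0.24356347, 0.49308724, 0.23129418]), 'tool_rot': array([[-8.96577167e-01,  4.42887545e-01, -8.19535232e-05],
       [ 4.42887550e-01,  8.96577167e-01, -5.17335036e-05],
       [ 5.05655332e-05, -8.26792732e-05, -9.99999995e-01]]), 'ft_force': array([-0.66001322,  0.15244766,  0.08721328]), 'wrist_torque': array([-0.00217926,  0.01533059,  0.03474266]), 'grip_width': 0.08531420173716817}
```

View pics/scene0.png

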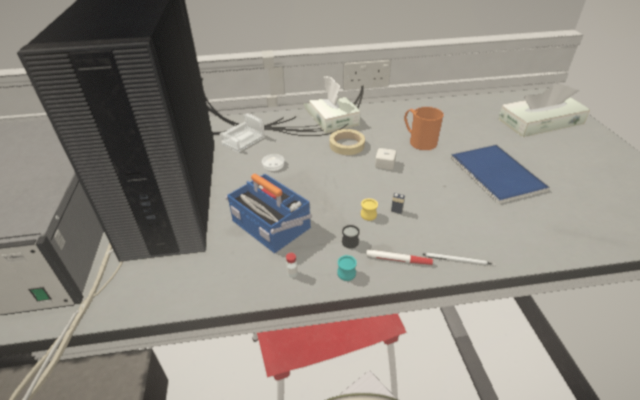

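View pics/top0.png

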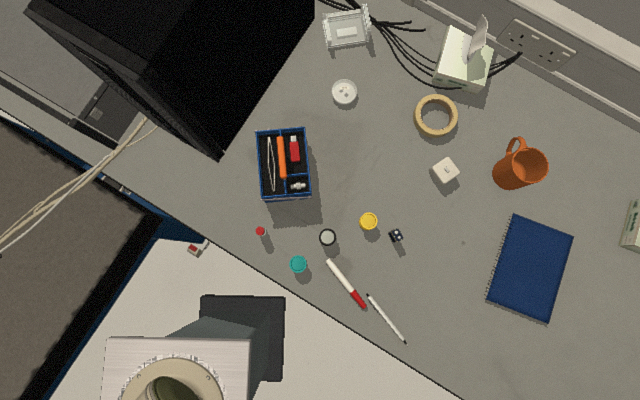

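The black loupe is at scene (350,237) and top (328,237). The turquoise one at (346,268) and the yellow one at (369,209) are decoys. The box is at scene (268,212). Next I'll find the box axes and which side it opens on.

Run:
```python
from h import *
for n in ['scene','top']:
    p=cv2.imread(f'pics/{n}0.png')[:,:,::-1]; d=np.load(n+'0.npy'); ci=vision.camera_info(n)
    h=cv2.cvtColor(p,cv2.COLOR_RGB2HSV); V,U=np.mgrid[:400,:640]
    P=unproj(ci,U,V,d)
    box=np.zeros((400,640),bool)
    if n=='scene': box[160:250,220:320]=1
    else: box[120:210,245:320]=1
    o=(h[...,0]<14)&(h[...,0]>4)&(h[...,1]>150)&(h[...,2]>100)&box&(P[...,2]>.1)
    Q=P[o]; c=Q.mean(0); w=np.linalg.svd((Q-c)[:,:2],full_matrices=False)[2]
    print(n,'orange',o.sum(),c.round(4),'zmax',np.percentile(Q[:,2],[50,95]).round(4),'dir',w[0].round(3),np.degrees(np.arctan2(w[0][1],w[0][0])).round(1),'span',np.ptp((Q-c)[:,:2]@w[0]).round(3))
    m=box&(P[...,2]>.05)&(P[...,2]<.14)&(d>0)
    r=cv2.minAreaRect((P[m][:,:2]*1000).astype(np.float32)); print(r)
    np.save(n+'P.npy',P)
    # height map obstacles
    if n=='top':
        ob=(P[...,2]>.01)&(d>0)
        cv2.imwrite('pics/obs.png',(ob*255).astype(np.uint8))
    x0,y0,x1,y1=(215,160,330,255) if n=='scene' else (240,115,345,255)
    cv2.imwrite(f'pics/{n}z.png',cv2.resize(p[y0:y1,x0:x1,::-1],None,fx=5 if n=='scene' else 4,fy=5 if n=='scene' else 4,interpolation=cv2.INTER_CUBIC))
```

```text
<stdin>:10: RuntimeWarning: Mean of empty slice.
  ret = um.true_divide(
Traceback (most recent call last):
IndexError: index -1 is out of bounds for axis 0 with size 0
```

Run:
```python
from h import *
for n in ['scene','top']:
    b=cv2.imread(f'pics/{n}0.png'); p=b[:,:,::-1]; d=np.load(n+'0.npy'); ci=vision.camera_info(n)
    V,U=np.mgrid[:400,:640]
    P=unproj(ci,U,V,d)
    box=np.zeros((400,640),bool)
    if n=='scene': box[160:250,220:320]=1
    else: box[120:210,245:320]=1
    q=p.astype(int); o=(q[...,0]-q[...,2]>80)&(q[...,1]>55)&box&(P[...,2]>.1)
    Q=P[o]; print(o.sum()); c=Q.mean(0); w=np.linalg.svd((Q-c)[:,:2],full_matrices=False)[2]
    print(n,'orange',o.sum(),c.round(4),'zmax',np.percentile(Q[:,2],[50,95]).round(4),'dir',w[0].round(3),np.degrees(np.arctan2(w[0][1],w[0][0])).round(1),'span',np.ptp((Q-c)[:,:2]@w[0]).round(3))
    m=box&(P[...,2]>.05)&(P[...,2]<.14)&(d>0)
    r=cv2.minAreaRect((P[m][:,:2]*1000).astype(np.float32)); print(r)
    np.save(n+'P.npy',P)
    x0,y0,x1,y1=(215,160,330,255) if n=='scene' else (240,115,345,255)
    cv2.imwrite(f'pics/{n}z.png',cv2.resize(b[y0:y1,x0:x1],None,fx=5 if n=='scene' else 4,fy=5 if n=='scene' else 4,interpolation=cv2.INTER_CUBIC))
```

```text
231
scene orange 231 [ 0.5348 -0.2191  0.122 ] zmax [0.1207 0.123 ] dir [-0.932  0.363] 158.7 span 0.735
((542.85595703125, -220.82476806640625), (163.00648498535156, 114.99913024902344), 7.299620628356934)
270
top orange 270 [ 0.5408 -0.2229  0.1212] zmax [0.1213 0.1234] dir [-0.992 -0.13 ] -172.6 span 0.088
((541.4987182617188, -221.2274169921875), (159.3404541015625, 113.09314727783203), 7.2991437911987305)
```

View pics/scenez.png

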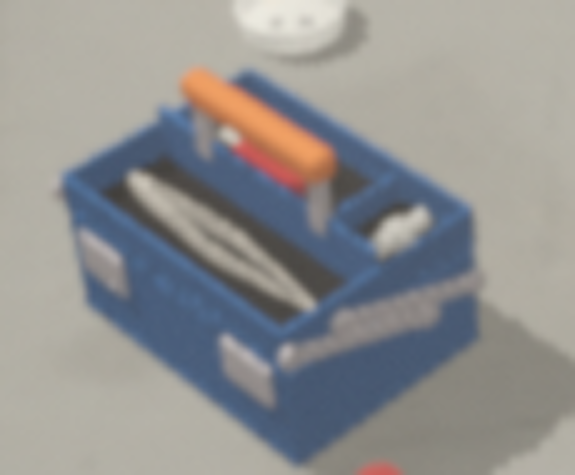

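View pics/topz.png

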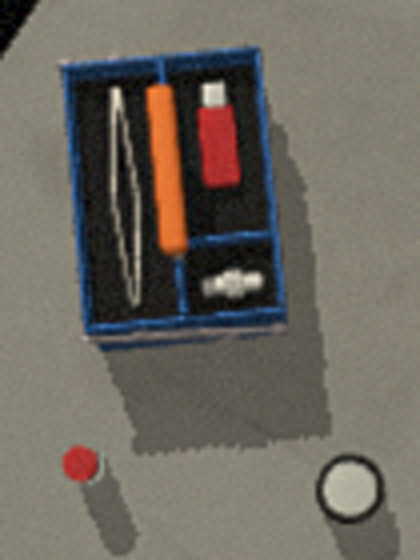

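The latches are on the side facing the tower, and the link arms drop toward the far side. So the tray opens toward top-image right (about world -y), where the bench is clear. Next I'll check what stands on the arm's path.

Run:
```python
import numpy as np
A=[]
for n in ['scene','top']:
    P=np.load(n+'P.npy'); d=np.load(n+'0.npy'); A.append(P[d>0])
A=np.concatenate(A)
print('rows x from 0.9 down to -0.1, cols y from 0.7 to -0.7; max z in cm')
print('      '+' '.join(f'{y:4.0f}' for y in np.arange(65,-70,-5)))
for x in np.arange(.9,-.25,-.05):
    r=[]
    for y in np.arange(.65,-.7,-.05):
        m=(abs(A[:,0]-x)<.025)&(abs(A[:,1]-y)<.025)
        r.append(f'{A[m,2].max()*100:4.0f}' if m.sum()>3 else '   .')
    print(f'{x:5.2f} '+' '.join(r))
```

```text
rows x from 0.9 down to -0.1, cols y from 0.7 to -0.7; max z in cm
        65   60   55   50   45   40   35   30   25   20   15   10    5    0   -5  -10  -15  -20  -25  -30  -35  -40  -45  -50  -55  -60  -65
 0.90    .    .    .    .    .    .    .  -50  -50   18   18   18  -89  -89   45  -89  -89  -89   41   40    3    6    1    1   20   20   34
 0.85    .    .    .    .    .    .   18   18    2   18   18   18  -89   45   45   45  -89   43   42    4    2    5    1    1    1    6   20
 0.80    .    .    .    .    .    .   18   18   18   18   18   18  -89   45   45   45   45   44    1    0    1    0    0    1    5   10   12
 0.75  -28    .    .    0    2    0   18   18   18   18   18   18   45   45   45   45   45   45    0    0    2    2    0    0    5    5    6
 0.70  -29    .   -8    0    2    2   18   18   18   18   18   18   45   45   45   45   45    0    0    1    2    2    0    2    3    3    3
 0.65    .  -70   -9   -2    0    0   18   18   18   18   18   45   45   45   45   45   45    0    4    1    0    1    0    0    3    3    2
 0.60    .    .    .   -2   -2    0    0    0 
[... 1650 characters left out ...]
0  -89  -89  -89  -89  -89   -2   -2  -89    .    .    0    1    .    .    .  -30   -2  -80  -89  -89  -89  -89  -89  -89  -89    .    0
-0.05  -89  -89    .    .  -23  -23  -13    .    .    .    .    .    .    .    .  -30  -79  -79  -89  -89  -89  -89  -89  -89  -89  -89  -90
-0.10  -89  -88    .    .    .    .    .    .    .    .    .    .    .    .    .  -31  -79  -80  -89  -89  -89  -89  -88  -89  -89  -89  -89
-0.15  -89  -89    .    .    .    .    .    .    .    .    .    .    .    .    .  -79  -79  -79  -89  -89  -89  -89  -89  -89  -89  -89  -89
-0.20  -89  -89    .    .    .    .    .    .    .    .    .    .    .    .  -89  -89  -89  -89  -89  -89  -89  -89  -89  -89  -89  -89  -89
```

View pics/wrist0.png

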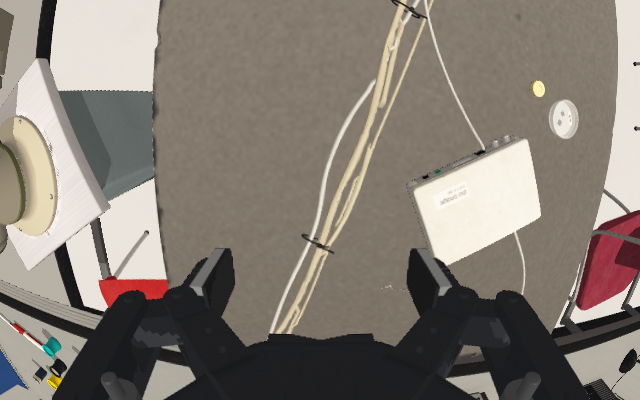

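Emit:
jog_arm:
  plan:
    - [[-0.741, -0.73, 0, 0, 0, 0], [-0.741, -0.73, 0, 0, 0, 0], [-0.741, -0.73, 0, 0, 0, 0], [-0.741, -0.73, 0, 0, 0, 0], [-0.741, -0.73, 0, 0, 0, 0], [-0.741, -0.73, 0, 0, 0, 0], [-0.741, -0.73, 0, 0, 0, 0], [-0.741, -0.73, 0, 0, 0, 0], [-0.741, -0.73, 0, 0, 0, 0], [-0.741, -0.73, 0, 0, 0, 0]]

```text
time_s: 1.45
position: [0.3802, 0.0984, 0.2316]
tool_rot: [[-0.897, 0.443, 0.001], [0.443, 0.897, 0.0], [-0.001, 0.0, -1.0]]
ft_force: [1.3, 0.5, 0.4]
grip_width: 0.0858
```

Emit:
jog_arm:
  plan:
    - [[-0.443, -0.897, 0, 0, 0, 0], [-0.443, -0.897, 0, 0, 0, 0], [-0.443, -0.897, 0, 0, 0, 0], [-0.443, -0.897, 0, 0, 0, 0], [-0.443, -0.897, 0, 0, 0, 0], [-0.443, -0.897, 0, 0, 0, 0], [-0.443, -0.897, 0, 0, 0, 0], [-0.443, -0.897, 0, 0, 0, 0], [0, 0, 0, 0, 0, 1], [0, 0, 0, 0, 0, 1]]

```text
time_s: 2.45
position: [0.3798, -0.2212, 0.2311]
tool_rot: [[-0.72, 0.694, -0.0], [0.694, 0.72, 0.0], [0.0, 0.0, -1.0]]
ft_force: [0.3, -0.4, 0.1]
grip_width: 0.0856
```

Emit:
jog_arm:
  plan:
    - [[0, 0, 0, 0, 0, 1], [0, 0, 0, 0, 0, 1], [0, 0, 0, 0, 0, 1], [0, 0, 0, 0, 0, 1], [0, 0, 0, 0, 0, 1], [0, 0, 0, 0, 0, 1], [0, 0, 0, 0, 0, 1], [0, 0, 0, 0, 0, 1], [0, 0, 0, 0, 0, 1], [0, 0, 0, 0, 0, 1]]

```text
time_s: 3.45
position: [0.38, -0.2201, 0.2314]
tool_rot: [[0.64, 0.769, 0.0], [0.769, -0.64, -0.0], [-0.0, 0.0, -1.0]]
ft_force: [0.1, -0.9, 0.3]
grip_width: 0.0853
```

Emit:
jog_arm:
  plan:
    - [[0, 0, 0, 0, 0, 1], [0, 0, 0, 0, 0, 1], [0, 0, 0, 0, 0, 1], [0, 0, 0, 0, 0, 1], [0, 0, 0, 0, 0, 1], [0, 0, 0, 0, 0, 0]]

```text
time_s: 4.05
position: [0.38, -0.2201, 0.2314]
tool_rot: [[0.991, 0.131, 0.0], [0.131, -0.991, -0.0], [0.0, 0.0, -1.0]]
ft_force: [-0.1, -0.8, 1.2]
grip_width: 0.0854
```

```bash
cat >> h.py <<'E'
def orange(p,P,d,lo=.1):
    q=p.astype(int); o=(q[...,0]-q[...,2]>80)&(q[...,1]>55)&(q[...,1]<.72*q[...,0])&(d>0)&(P[...,2]>lo)&(P[...,2]<.25)
    n,l,s,c=cv2.connectedComponentsWithStats(o.astype(np.uint8)); k=1+np.argmax(s[1:,4]); return l==k
def st():
    s=env.observe(); R=s['tool_rot']; print('t',round(s['time_s'],2),'pos',s['position'].round(4),'yaw_y',np.degrees(np.arctan2(R[1,1],R[0,1])).round(2),'zc',R[:,2].round(4),'q',s['q'].round(1),'F',s['ft_force'].round(1),'w',round(s['grip_width'],4)); return s
E
python3 - <<'E'
from h import *
st()
for n in ['wrist','top','scene']:
    ci=vision.camera_info(n); p,d=vision.get_image(n); save(n+'1',p); V,U=np.mgrid[:400,:640]
    P=unproj(ci,U,V,d,n=='wrist'); np.save(n+'1P.npy',P)
    o=orange(p,P,d); Q=P[o]; c=Q.mean(0); w=np.linalg.svd((Q-c)[:,:2],full_matrices=False)[2]
    v,u=np.nonzero(o); print(n,o.sum(),u.mean(),v.mean(),c.round(4),np.percentile(Q[:,2],[5,50,95]).round(4),np.degrees(np.arctan2(w[0][1],w[0][0])).round(1),np.ptp((Q-c)[:,:2]@w[0]).round(3), cv2.minAreaRect((Q[:,:2]*1000).astype(np.float32)))
    for r in spotter.trace(n,'loupe_centre'):
        m=r['pixels']&(d>0); print(r['score'],r['rect'],np.median(P[m],0).round(3),cv2.minEnclosingCircle((P[m&(P[...,2]>.03)][:,:2]*1000).astype(np.float32)),np.median(p[m],0))
E
```

```text
t 4.05 pos [ 0.38   -0.2201  0.2314] yaw_y -82.47 zc [ 1.e-04 -1.e-04 -1.e+00] q [-45.6  10.6  90.6  -0.   78.8  36.9] F [-0.1 -0.8  1.2] w 0.0854
wrist 958 350.93006263048017 27.56054279749478 [ 0.522  -0.2262  0.1226] [0.1201 0.1229 0.1244] -172.9 0.05 ((522.9090576171875, -226.1942596435547), (50.29389572143555, 13.712759971618652), 6.880017280578613)
0.98 [391.1, 160.7, 431.1, 201.7] [ 0.386 -0.323  0.033] ((384.1315002441406, -325.5507507324219), 19.41318130493164) [85. 83. 78.]
0.94 [332.1, 199.1, 365.7, 237.9] [ 0.327 -0.261  0.033] ((323.5034484863281, -261.6338806152344), 19.42020034790039) [ 20. 164. 155.]
0.56 [460.7, 142.7, 497.7, 179.2] [ 0.423 -0.413  0.033] ((422.1749572753906, -417.50103759765625), 20.022951126098633) [234. 200.   5.]
top 269 281.19702602230484 156.6171003717472 [ 0.5409 -0.2228  0.121 ] [0.1183 0.1211 0.1234] -172.6 0.088 ((541.6845092773438, -222.63641357421875), (88.3791275024414, 13.461549758911133), 7.258785247802734)
0.77 [318.8, 229.0, 337.3, 245.2] [ 0.382 -0.324  0.032] ((382.53277587890625, -324.4060363769531), 18.338729858398438) [165. 165.
[... 195 characters left out ...]
32] ((421.658447265625, -416.3502502441406), 19.09691619873047) [216.5 180.5  66. ]
scene 227 266.5374449339207 185.02202643171807 [ 0.5371 -0.2206  0.1197] [0.1138 0.1207 0.1228] -173.1 0.09 ((541.1658325195312, -221.85130310058594), (90.0718994140625, 14.876077651977539), 7.923910140991211)
0.75 [336.2, 256.6, 355.9, 283.1] [ 0.318 -0.255  0.03 ] ((322.5632019042969, -259.56201171875), 18.914993286132812) [ 95. 161. 151.]
0.68 [361.7, 197.3, 381.9, 218.2] [ 0.418 -0.411  0.027] ((422.562744140625, -416.0647277832031), 20.118473052978516) [205.  182.5 108.5]
0.62 [338.7, 224.1, 361.5, 249.0] [ 0.379 -0.32   0.03 ] ((384.3266296386719, -324.5318908691406), 19.67573356628418) [103. 101.  93.]
```

View pics/wrist1.png

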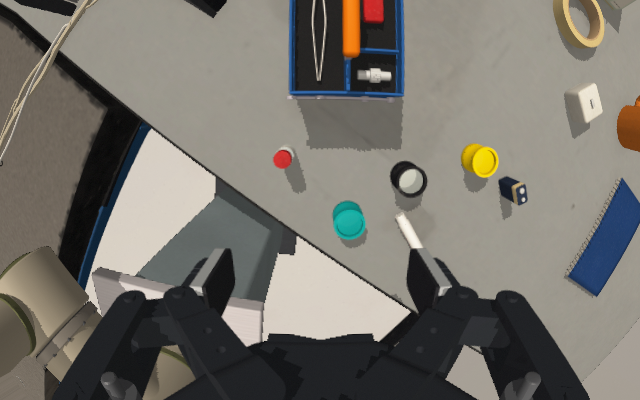

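Emit:
jog_arm:
  plan:
    - [[0.995, 0.149, 0, 0, 0, 0], [0.995, 0.149, 0.4, 0, 0, 0], [0.995, 0.149, 0.7, 0, 0, 0], [0.995, 0.149, 0.7, 0, 0, 0], [0, 0, 0, 0, 0, 0]]

```text
time_s: 4.85
position: [0.5428, -0.2216, 0.1539]
tool_rot: [[0.991, 0.136, -0.006], [0.136, -0.991, 0.005], [-0.005, -0.005, -1.0]]
ft_force: [-1.7, -0.2, -1.1]
grip_width: 0.0854
```

Run:
```python
from h import *
st()
n='wrist'
ci=vision.camera_info(n); p,d=vision.get_image(n); save(n+'2',p); V,U=np.mgrid[:400,:640]
P=unproj(ci,U,V,d,n=='wrist')
o=orange(p,P,d); Q=P[o]; c=Q.mean(0); w=np.linalg.svd((Q-c)[:,:2],full_matrices=False)[2]
print(o.sum(),c.round(4),cv2.minAreaRect((Q[:,:2]*1000).astype(np.float32)),np.percentile(Q[:,2],[5,50,95]))
```

```text
t 4.85 pos [ 0.5428 -0.2216  0.1539] yaw_y -82.21 zc [-0.0059  0.0045 -1.    ] q [-33.8  29.2  75.2   0.   76.   48.4] F [-1.7 -0.2 -1.1] w 0.0854
2975 [ 0.5481 -0.2233  0.1226] ((543.6500854492188, -223.8077392578125), (89.3121566772461, 14.402181625366211), 7.308067321777344) [0.11981254 0.12294306 0.12413074]
```

View pics/wrist2.png

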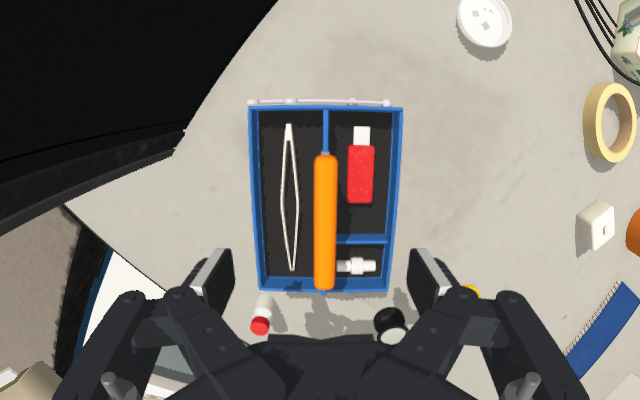

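Emit:
jog_arm:
  plan:
    - [[0, 0.05, 0.5, 0, 0, 0], [0, 0, 0.5, 0, 0, 0], [0, 0, 0.4, 0, 0, 0], [0, 0, 0, 0, 0, 0], [0, 0, 0, 0, 0, 0]]

```text
time_s: 5.4
position: [0.5411, -0.225, 0.1048]
tool_rot: [[0.991, 0.132, 0.001], [0.132, -0.991, -0.001], [0.001, 0.001, -1.0]]
ft_force: [0.4, -0.9, -0.1]
grip_width: 0.0857
```

Run:
```python
from h import *
st()
```

```text
t 5.4 pos [ 0.5411 -0.225   0.1048] yaw_y -82.39 zc [ 0.0013 -0.001  -1.    ] q [-34.1  32.   79.4  -0.   68.6  48.2] F [ 0.4 -0.9 -0.1] w 0.0857
```

Emit:
jog_arm:
  plan:
    - [[0, -0.03, 0.2, 0, 0, -0.02], [0, 0, 0, 0, 0, 0]]

```text
time_s: 5.6
position: [0.5408, -0.2233, 0.0953]
tool_rot: [[0.991, 0.136, -0.0], [0.136, -0.991, 0.0], [-0.0, -0.0, -1.0]]
ft_force: [-1.0, 0.3, 0.3]
grip_width: 0.0854
```

Emit:
jog_arm:
  plan:
    - [[0, 0, 0, 0, 0, 0], [0, 0, 0, 0, 0, 0], [0, 0, 0, 0, 0, 0], [0, 0, 0, 0, 0, 0], [0, 0, 0, 0, 0, 0], [0, 0, 0, 0, 0, 0], [0, 0, 0, 0, 0, 0]]
  grip: -1
  squeeze: 30

```text
time_s: 6.3
position: [0.5412, -0.2243, 0.0955]
tool_rot: [[0.991, 0.135, 0.001], [0.135, -0.991, -0.001], [0.001, 0.002, -1.0]]
ft_force: [-0.2, -5.4, 0.2]
grip_width: 0.0133
```

Run:
```python
from h import *
st()
p,d=vision.get_image('wrist'); save('wrist3',p)
p,d=vision.get_image('scene'); save('scene3',p)
# arc increments from q=0 in tool y (=pocket y) and z(down), units 40mm
q=np.linspace(0,2.44,13); y=75-80*np.cos(q+.35); z=84+80*np.sin(q+.35)
print(np.c_[q[1:],np.diff(y)/40,-np.diff(z)/40].round(3).tolist())
```

```text
t 6.3 pos [ 0.5412 -0.2243  0.0955] yaw_y -82.25 zc [ 7.0e-04 -1.4e-03 -1.0e+00] q [-34.1  32.6  80.   -0.   67.4  48.2] F [-0.2 -5.4  0.2] w 0.0133
[[0.203, 0.177, -0.365], [0.407, 0.247, -0.322], [0.61, 0.307, -0.265], [0.813, 0.354, -0.198], [1.017, 0.387, -0.122], [1.22, 0.404, -0.042], [1.423, 0.404, 0.041], [1.627, 0.387, 0.122], [1.83, 0.355, 0.197], [2.033, 0.308, 0.265], [2.237, 0.248, 0.322], [2.44, 0.178, 0.365]]
```

View pics/wrist3.png

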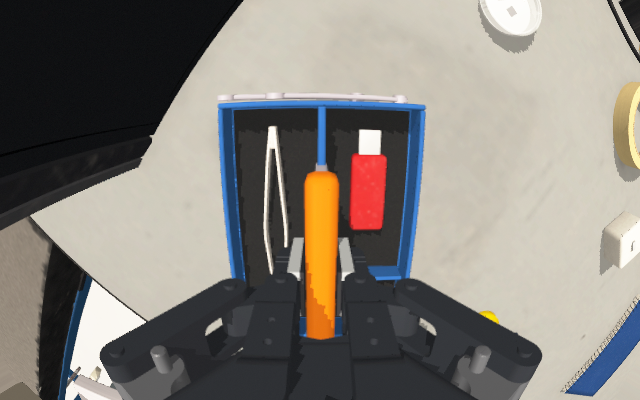

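The fingers hold the handle at 13.3 mm opening. I'll start the arc with a short check.

Emit:
jog_arm:
  plan:
    - [[0, 0.177, -0.365, 0, 0, 0], [0, 0.247, -0.322, 0, 0, 0], [0, 0.307, -0.265, 0, 0, 0]]

```text
time_s: 6.7
position: [0.5447, -0.2518, 0.133]
tool_rot: [[0.991, 0.136, -0.002], [0.136, -0.991, 0.002], [-0.001, -0.002, -1.0]]
ft_force: [1.8, -2.5, -10.2]
grip_width: 0.0132
```

Emit:
jog_arm:
  plan:
    - [[0, 0.354, -0.198, 0, 0, 0], [0, 0.387, -0.122, 0, 0, 0], [0, 0.404, -0.042, 0, 0, 0], [0, 0.404, 0.041, 0, 0, 0], [0, 0.387, 0.122, 0, 0, 0], [0, 0.355, 0.197, 0, 0, 0], [0, 0.308, 0.265, 0, 0, 0], [0, 0.248, 0.322, 0, 0, 0], [0, 0.178, 0.365, 0, 0, 0], [0, 0, 0, 0, 0, 0]]

```text
time_s: 7.7
position: [0.5609, -0.3733, 0.0948]
tool_rot: [[0.991, 0.135, -0.001], [0.135, -0.991, 0.0], [-0.001, -0.0, -1.0]]
ft_force: [-4.5, -4.9, -0.8]
grip_width: 0.0136
```

Run:
```python
from h import *
st()
p,d=vision.get_image('scene'); save('scene4',p)
```

```text
t 7.7 pos [ 0.5609 -0.3733  0.0948] yaw_y -82.27 zc [-9.e-04  4.e-04 -1.e+00] q [-43.7  40.5  63.7  -0.   75.8  38.6] F [-4.5 -4.9 -0.8] w 0.0136
```

View pics/scene4.png

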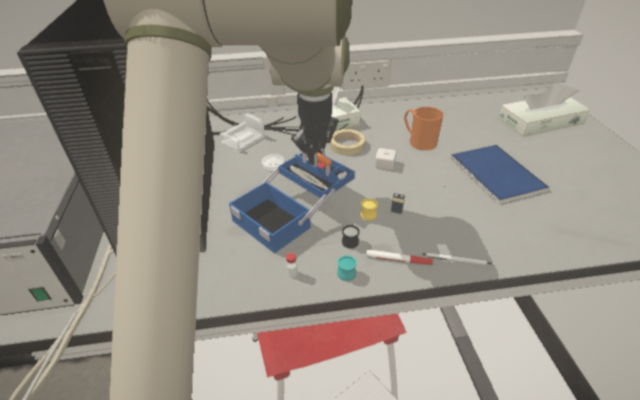

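The tray is open and the handle reached its predicted end point. I'll release and retreat, then check the clearance round the loupe.

Emit:
jog_arm:
  plan:
    - [[0, 0, 0, 0, 0, 0], [0, 0, 0, 0, 0, 0], [0, 0, 0, 0, 0, 0], [0, 0, 0, 0, 0, 0], [0, 0, -0.5, 0, 0, 0], [0, 0, -0.9, 0, 0, 0], [0, 0, -0.9, 0, 0, 0]]
  grip: 1

```text
time_s: 8.45
position: [0.5613, -0.3719, 0.1882]
tool_rot: [[0.991, 0.136, -0.001], [0.136, -0.991, 0.001], [-0.001, -0.001, -1.0]]
ft_force: [0.1, -0.3, 0.8]
grip_width: 0.0859
```

Emit:
jog_arm:
  plan:
    - [[-0.844, -0.357, 0, 0, 0, 0], [-0.844, -0.357, 0, 0, 0, 0], [-0.844, -0.357, 0, 0, 0, 0], [-0.844, -0.357, 0, 0, 0, 0], [-0.844, -0.357, 0, 0, 0, 0], [0, 0, 0, 0, 0, 0]]

```text
time_s: 9.05
position: [0.3817, -0.3229, 0.1878]
tool_rot: [[0.991, 0.134, -0.001], [0.134, -0.991, 0.001], [-0.001, -0.001, -1.0]]
ft_force: [0.3, -0.3, -0.8]
grip_width: 0.085
```

Run:
```python
from h import *
st()
V,U=np.mgrid[:400,:640]
n='wrist'; ci=vision.camera_info(n); p,d=vision.get_image(n); save('wrist5',p); P=unproj(ci,U,V,d,True)
T=np.load('topP.npy'); W=np.load('wrist1P.npy')
for P_,nm in [(T,'top'),(W,'wrist1')]:
    m=(P_[...,2]>.006)&(P_[...,2]<.05)&(np.hypot(P_[...,0]-.384,P_[...,1]+.325)<.085)
    Q=P_[m]; 
    for a in range(-180,180,20):
        b=np.degrees(np.arctan2(Q[:,1]+.325,Q[:,0]-.384)); r=np.hypot(Q[:,0]-.384,Q[:,1]+.325)
        k=(abs((b-a+180)%360-180)<10)&(r>.026)
        print(nm,a,r[k].min().round(3) if k.any() else '-',end='; ')
    print()
for r in spotter.trace(n,'loupe_centre'):
    m=r['pixels']&(d>0); print(round(r['score'],2),r['rect'],np.median(P[m],0).round(3),cv2.minEnclosingCircle((P[m&(P[...,2]>.03)][:,:2]*1000).astype(np.float32)),np.percentile(P[m][:,2],[2,98]).round(3))
    if abs(P[m][:,0].mean()-.384)<.03:
        for z in np.arange(0,.04,.004):
            k=m&(abs(P[...,2]-z)<.002)
            if k.sum()>20: print('z',z.round(3),'rmax',np.percentile(np.hypot(P[k][:,0]-.384,P[k][:,1]+.325),95).round(4))
p,d=vision.get_image('scene'); save('scene5',p); ci=vision.camera_info('scene');P=unproj(ci,U,V,d); o=orange(p,P,d); Q=P[o]; print('handle',cv2.minAreaRect((Q[:,:2]*1000).astype(np.float32)),np.percentile(Q[:,2],[50,90]))
```

```text
t 9.05 pos [ 0.3817 -0.3229  0.1878] yaw_y -82.3 zc [-0.001  0.001 -1.   ] q [-53.8  19.1  86.3  -0.   74.7  28.5] F [ 0.3 -0.3 -0.8] w 0.085
top -180 0.048; top -160 0.053; top -140 -; top -120 0.078; top -100 -; top -80 0.081; top -60 0.08; top -40 -; top -20 -; top 0 -; top 20 -; top 40 -; top 60 -; top 80 0.046; top 100 -; top 120 0.071; top 140 0.071; top 160 -; 
wrist1 -180 0.047; wrist1 -160 0.049; wrist1 -140 -; wrist1 -120 -; wrist1 -100 -; wrist1 -80 0.082; wrist1 -60 0.082; wrist1 -40 -; wrist1 -20 -; wrist1 0 -; wrist1 20 -; wrist1 40 -; wrist1 60 -; wrist1 80 -; wrist1 100 -; wrist1 120 0.069; wrist1 140 0.068; wrist1 160 -; 
0.67 [305.9, 158.5, 348.8, 199.9] [ 0.386 -0.326  0.033] ((384.6276550292969, -326.19329833984375), 19.27564811706543) [0.01  0.039]
z 0.012 rmax 0.0196
z 0.032 rmax 0.0153
z 0.036 rmax 0.0195
0.59 [393.2, 134.7, 436.4, 176.6] [ 0.423 -0.415  0.033] ((423.08892822265625, -417.4696044921875), 19.343538284301758) [0.006 0.038]
0.56 [235.9, 201.5, 276.6, 247.2] [ 0.327 -0.263  0.033] ((323.49200439453125, -261.9664611816406), 19.51180076599121) [0.001 0.038]
handle ((563.491943359375, -370.19427490234375), (78.77762603759766, 14.696919441223145), 7.53095006942749) [0.11981625 0.12256762]
```

View pics/wrist5.png

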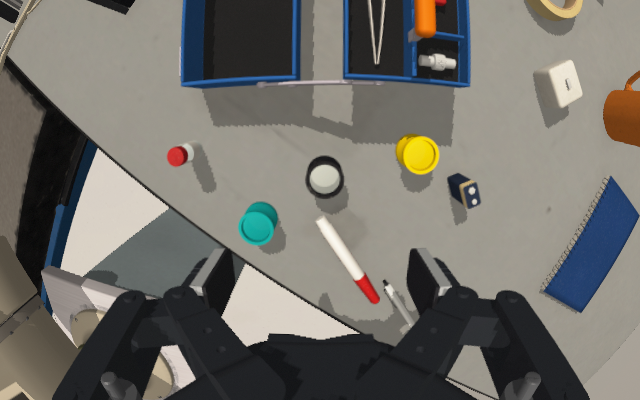

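View pics/scene5.png

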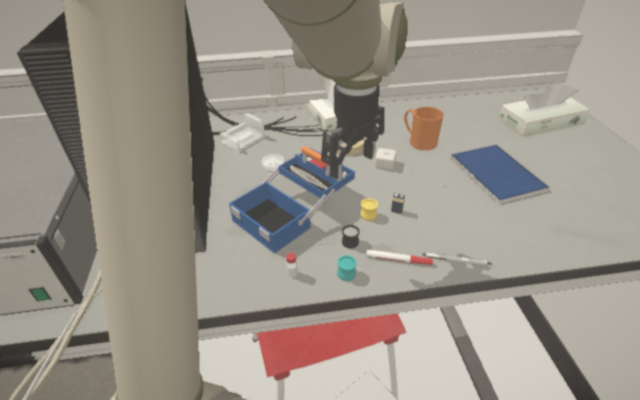

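The tray stays open. The scene handle reads (0.563,-0.370), as expected. The pen's white end is at (322,222) in the wrist view, on the -x side of the loupe at (324,178). The present jaw direction keeps clear of it, so I'll grasp without turning.

Emit:
jog_arm:
  plan:
    - [[0.06, 0.074, 0.8, 0, 0, 0], [0, 0, 0.9, 0, 0, 0], [0, 0, 0.9, 0, 0, 0], [0, 0, 0.8, 0, 0, 0], [0, 0, 0.5, 0, 0, 0], [0, 0, 0.3, 0, 0, 0], [0, 0, 0.1, 0, 0, 0], [0, 0, 0, 0, 0, 0], [0, 0, 0, 0, 0, 0]]

```text
time_s: 10.1
position: [0.3879, -0.3274, 0.0159]
tool_rot: [[0.991, 0.136, 0.001], [0.136, -0.991, -0.001], [0.001, 0.001, -1.0]]
ft_force: [-0.0, 0.8, -0.4]
grip_width: 0.085
```

Run:
```python
from h import *
st()
n='wrist'; p,d=vision.get_image(n); save('wrist6',p); st()
```

```text
t 10.1 pos [ 0.3879 -0.3274  0.0159] yaw_y -82.2 zc [ 7.e-04 -9.e-04 -1.e+00] q [-53.6  33.2  97.4   0.   49.4  28.6] F [-0.   0.8 -0.4] w 0.085
t 10.15 pos [ 0.3878 -0.3274  0.016 ] yaw_y -82.2 zc [ 9.0e-04 -1.2e-03 -1.0e+00] q [-53.6  33.1  97.4   0.   49.4  28.6] F [ 0.6  0.6 -0.3] w 0.0856
```

View pics/wrist6.png

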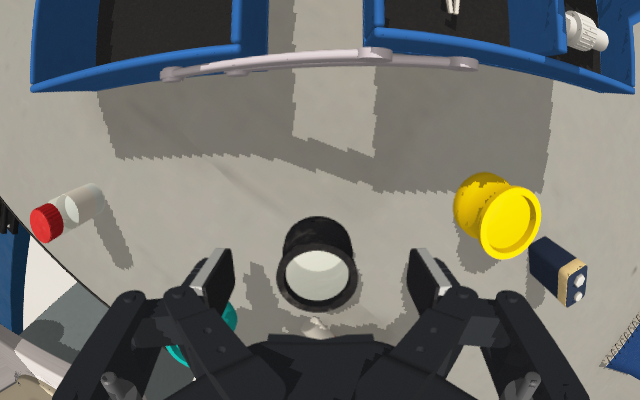

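Emit:
jog_arm:
  plan:
    - [[-0.078, -0.06, 0.15, 0, 0, 0], [0, 0, 0.12, 0, 0, 0], [0, 0, 0, 0, 0, 0], [0, 0, 0, 0, 0, 0]]

```text
time_s: 10.55
position: [0.3838, -0.3251, 0.0046]
tool_rot: [[0.991, 0.135, -0.0], [0.135, -0.991, 0.0], [-0.0, -0.0, -1.0]]
ft_force: [-0.1, -0.1, 0.6]
grip_width: 0.0856
```

Emit:
jog_arm:
  plan:
    - [[0, 0, 0, 0, 0, 0], [0, 0, 0, 0, 0, 0], [0, 0, 0, 0, 0, 0], [0, 0, 0, 0, 0, 0], [0, 0, 0, 0, 0, 0], [0, 0, 0, 0, 0, 0], [0, 0, 0, 0, 0, 0]]
  grip: -1
  squeeze: 25

```text
time_s: 11.25
position: [0.3839, -0.3252, 0.0049]
tool_rot: [[0.991, 0.135, 0.0], [0.135, -0.991, -0.0], [0.0, 0.0, -1.0]]
ft_force: [-0.8, 0.0, 5.9]
grip_width: 0.0363
```

Run:
```python
from h import *
st()
n='wrist'; p,d=vision.get_image(n); save('wrist7',p); st()
```

```text
t 11.25 pos [ 0.3839 -0.3252  0.0049] yaw_y -82.21 zc [ 3.e-04 -5.e-04 -1.e+00] q [-53.8  34.   98.6  -0.   47.4  28.4] F [-0.8  0.   5.9] w 0.0363
t 11.3 pos [ 0.3839 -0.3252  0.0049] yaw_y -82.22 zc [ 3.e-04 -5.e-04 -1.e+00] q [-53.8  34.   98.6  -0.   47.4  28.4] F [-0.5  0.3  6.3] w 0.0362
```

View pics/wrist7.png

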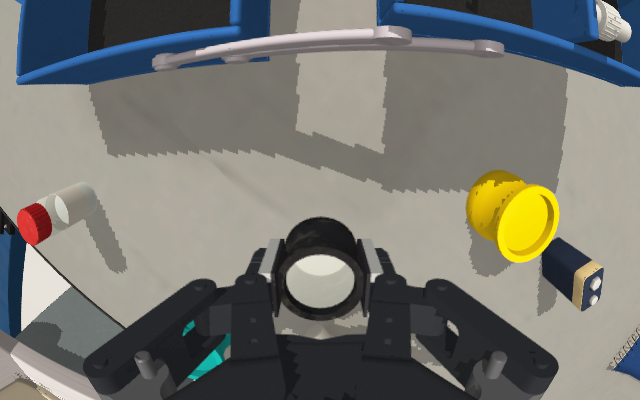

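The loupe is held across its barrel at 36 mm opening. Next I'll lift it, carry it over and turn the jaws along the box.

Emit:
jog_arm:
  plan:
    - [[0, 0, -0.2, 0, 0, 0], [0, 0, -0.5, 0, 0, 0], [0, 0, -0.8, 0, 0, 0], [0, 0, -0.9, 0, 0, 0], [0.42, -0.2, -0.8, 0, 0, 0], [0.85, -0.402, -0.2, 0, 0, 0], [0.85, -0.402, 0, 0, 0, 0], [0.85, -0.402, 0, 0, 0, 0], [0.85, -0.402, 0, 0, 0, 0], [0.43, -0.202, 0, 0, 0, 0]]

```text
time_s: 12.3
position: [0.5432, -0.2204, 0.1408]
tool_rot: [[0.991, 0.137, 0.0], [0.137, -0.991, 0.0], [0.0, -0.0, -1.0]]
ft_force: [-1.2, -1.2, 0.9]
grip_width: 0.0362
```

Emit:
jog_arm:
  plan:
    - [[0, 0, 0, 0, 0, -0.5], [0, 0, 0, 0, 0, -1], [0, 0, 0, 0, 0, -1], [0, 0, 0, 0, 0, -1], [0, 0, 0, 0, 0, -1], [0, 0, 0, 0, 0, -1], [0, 0, 0, 0, 0, -1], [0, 0, 0, 0, 0, -1], [0, 0, 0, 0, 0, -1], [0, 0, 0, 0, 0, -1]]

```text
time_s: 13.3
position: [0.5412, -0.2222, 0.1408]
tool_rot: [[0.004, 1.0, -0.0], [1.0, -0.004, 0.0], [0.0, -0.0, -1.0]]
ft_force: [0.6, 0.4, -0.2]
grip_width: 0.0361
```

Emit:
jog_arm:
  plan:
    - [[0, 0, 0, 0, 0, -0.9], [0, 0, 0, 0, 0, 0], [0, 0, 0, 0, 0, 0]]

```text
time_s: 13.6
position: [0.5413, -0.2223, 0.1407]
tool_rot: [[-0.121, 0.993, -0.0], [0.993, 0.121, 0.0], [0.0, -0.0, -1.0]]
ft_force: [-0.1, -0.4, 0.2]
grip_width: 0.0362
```

Run:
```python
from h import *
st()
V,U=np.mgrid[:400,:640]
for n in ['wrist','top','scene']:
    ci=vision.camera_info(n); p,d=vision.get_image(n); save(n+'8',p); P=unproj(ci,U,V,d,n=='wrist'); np.save(n+'8P.npy',P)
```

```text
t 13.6 pos [ 0.5413 -0.2223  0.1407] yaw_y 6.95 zc [-1.e-04  1.e-04 -1.e+00] q [-33.9  29.7  76.8   0.   73.5 -40.9] F [-0.1 -0.4  0.2] w 0.0362
```

View pics/wrist8.png

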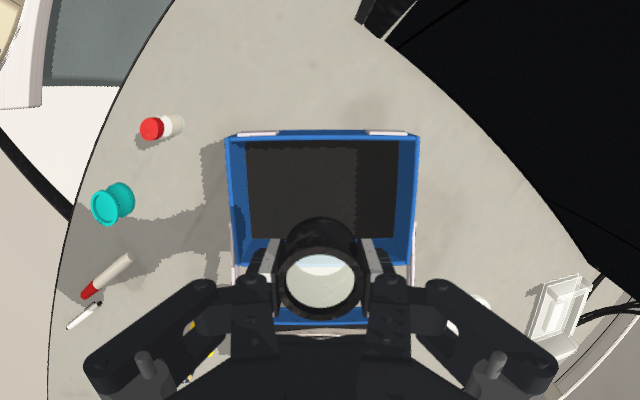

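View pics/top8.png

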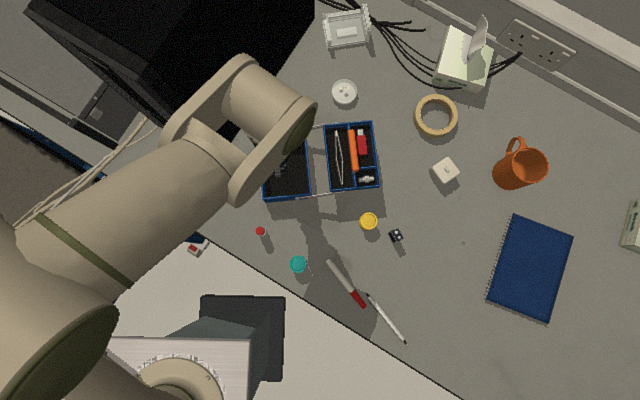

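Emit:
jog_arm:
  plan:
    - [[0, 0, 0.5, 0, 0, 0], [0, 0, 0.7, 0, 0, 0], [0, 0, 0.7, 0, 0, 0], [0, 0, 0.5, 0, 0, 0], [0, 0, 0.3, 0, 0, 0], [0, 0, 0.2, 0, 0, 0], [0, 0, 0, 0, 0, 0], [0, 0, 0, 0, 0, 0], [0, 0, 0, 0, 0, 0]]

```text
time_s: 14.65
position: [0.5418, -0.2227, 0.0256]
tool_rot: [[-0.125, 0.992, 0.001], [0.992, 0.125, -0.001], [-0.001, 0.001, -1.0]]
ft_force: [-0.0, 0.2, -0.1]
grip_width: 0.0363
```

Emit:
jog_arm:
  plan:
    - [[0, 0, 0.1, 0, 0, 0], [0, 0, 0.1, 0, 0, 0], [0, 0, 0.1, 0, 0, 0], [0, 0, 0.05, 0, 0, 0], [0, 0, 0, 0, 0, 0], [0, 0, 0, 0, 0, 0]]

```text
time_s: 15.25
position: [0.5414, -0.2224, 0.0106]
tool_rot: [[-0.125, 0.992, -0.0], [0.992, 0.125, 0.0], [0.0, -0.0, -1.0]]
ft_force: [0.0, 1.0, 0.5]
grip_width: 0.0363
```

Emit:
jog_arm:
  plan:
    - [[0, 0, 0.03, 0, 0, 0], [0, 0, 0, 0, 0, 0], [0, 0, 0, 0, 0, 0]]

```text
time_s: 15.55
position: [0.5414, -0.2224, 0.0094]
tool_rot: [[-0.125, 0.992, 0.0], [0.992, 0.125, -0.0], [-0.0, 0.0, -1.0]]
ft_force: [0.2, 1.0, 0.4]
grip_width: 0.0363
```

Emit:
jog_arm:
  plan:
    - [[0, 0, 0.025, 0, 0, 0], [0, 0, 0, 0, 0, 0], [0, 0, 0, 0, 0, 0]]

```text
time_s: 15.85
position: [0.5415, -0.2225, 0.0089]
tool_rot: [[-0.125, 0.992, 0.001], [0.992, 0.125, -0.0], [-0.0, 0.0, -1.0]]
ft_force: [-0.9, 1.2, 5.8]
grip_width: 0.0361
```

The force along z jumped to 5.8 N at TCP z 0.0089, which is the pick height plus 4 mm. The loupe is on the floor, so I'll release it.

Emit:
jog_arm:
  plan:
    - [[0, 0, 0, 0, 0, 0], [0, 0, 0, 0, 0, 0], [0, 0, 0, 0, 0, 0], [0, 0, 0, 0, 0, 0], [0, 0, 0, 0, 0, 0]]
  grip: 0.3

```text
time_s: 16.35
position: [0.5414, -0.2224, 0.0083]
tool_rot: [[-0.125, 0.992, -0.0], [0.992, 0.125, 0.0], [0.0, -0.0, -1.0]]
ft_force: [-0.2, 0.6, 0.5]
grip_width: 0.0553
```

Run:
```python
from h import *
st()
p,d=vision.get_image('wrist'); save('wrist9',p)
```

```text
t 16.35 pos [ 0.5414 -0.2224  0.0083] yaw_y 7.16 zc [-1.e-04  1.e-04 -1.e+00] q [-33.9  39.2  84.6   0.   56.2 -41.1] F [-0.2  0.6  0.5] w 0.0553
```

View pics/wrist9.png

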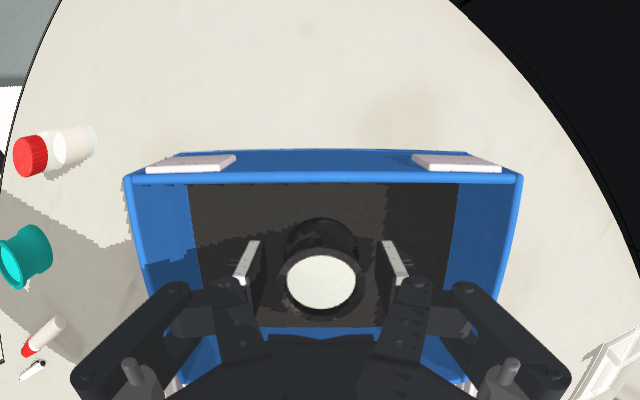

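Emit:
jog_arm:
  plan:
    - [[0, 0, -0.2, 0, 0, 0], [0, 0, -0.6, 0, 0, 0], [0, 0, -0.9, 0, 0, 0], [0, 0, -0.9, 0, 0, 0], [0, 0, -0.9, 0, 0, 0], [0, 0, -0.9, 0, 0, 0], [0, 0, 0, 0, 0, 0], [0, 0, 0, 0, 0, 0]]

```text
time_s: 17.2
position: [0.5414, -0.2223, 0.1852]
tool_rot: [[-0.125, 0.992, 0.001], [0.992, 0.125, -0.001], [-0.001, 0.001, -1.0]]
ft_force: [0.1, 0.7, -0.6]
grip_width: 0.0556
```

Run:
```python
from h import *
st()
V,U=np.mgrid[:400,:640]
n='wrist'; ci=vision.camera_info(n); p,d=vision.get_image(n); save('wrist10',p); P=unproj(ci,U,V,d,True)
for r in spotter.trace(n,'loupe_centre'):
    m=r['pixels']&(d>0); print(round(r['score'],2),r['rect'],np.median(P[m],0).round(3),cv2.minEnclosingCircle((P[m&(P[...,2]>.03)][:,:2]*1000).astype(np.float32)),np.percentile(P[m][:,2],[2,98]).round(3))
```

```text
t 17.2 pos [ 0.5414 -0.2223  0.1852] yaw_y 7.16 zc [ 1.3e-03 -8.0e-04 -1.0e+00] q [-33.9  27.3  73.1   0.   79.5 -41.1] F [ 0.1  0.7 -0.6] w 0.0556
0.7 [115.2, 168.5, 154.0, 211.8] [ 0.329 -0.259  0.033] ((324.2322692871094, -261.2409973144531), 19.165199279785156) [0.004 0.038]
0.57 [304.4, 162.3, 342.0, 204.1] [ 0.541 -0.221  0.037] ((541.475830078125, -222.05673217773438), 19.30939483642578) [0.015 0.043]
```

View pics/wrist10.png

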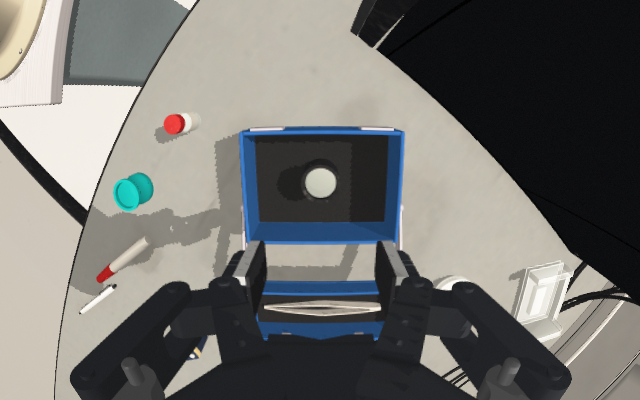

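The loupe stands upright at box centre, (320,183) in the wrist view, with its top at z about 0.041. Now I'll shut the tray.

Emit:
jog_arm:
  plan:
    - [[0, 0, 0, 0, 0, 0.42], [0, 0, 0, 0, 0, 1], [0, 0, 0, 0, 0, 1], [0, 0, 0, 0, 0, 1], [0, 0, 0, 0, 0, 1], [0, 0, 0, 0, 0, 1], [0, 0, 0, 0, 0, 1], [0, 0, 0, 0, 0, 1], [0, 0, 0, 0, 0, 1], [0, 0, 0, 0, 0, 1]]
  grip: 1

```text
time_s: 18.3
position: [0.5409, -0.2221, 0.1829]
tool_rot: [[0.962, 0.273, -0.002], [0.273, -0.962, 0.002], [-0.002, -0.002, -1.0]]
ft_force: [-0.1, 0.2, 0.1]
grip_width: 0.0854
```

Emit:
jog_arm:
  plan:
    - [[0, 0, 0, 0, 0, 1], [0, 0.8, 0, 0, 0, 0], [0, 1, 0, 0, 0, 0], [0, 1, 0, 0, 0, 0], [0, 0.8, 0, 0, 0, 0], [0, 0.2, 0.5, 0, 0, 0], [0, 0, 0.4, 0, 0, 0], [0, 0, 0, 0, 0, 0], [0, 0, 0, 0, 0, 0]]

```text
time_s: 19.2
position: [0.5614, -0.3728, 0.1479]
tool_rot: [[0.991, 0.133, -0.001], [0.133, -0.991, 0.001], [-0.001, -0.001, -1.0]]
ft_force: [0.9, -0.9, 0.7]
grip_width: 0.0855
```

Run:
```python
from h import *
st()
V,U=np.mgrid[:400,:640]
n='wrist'; ci=vision.camera_info(n); p,d=vision.get_image(n); save('wrist11',p); P=unproj(ci,U,V,d,True)
o=orange(p,P,d,.09); Q=P[o]; print(o.sum(),cv2.minAreaRect((Q[:,:2]*1000).astype(np.float32)),np.percentile(Q[:,2],[5,50,95]))
```

```text
t 19.2 pos [ 0.5614 -0.3728  0.1479] yaw_y -82.38 zc [-0.0012  0.0012 -1.    ] q [-43.6  37.9  59.7   0.   82.5  38.8] F [ 0.9 -0.9  0.7] w 0.0855
3156 ((563.1395263671875, -372.9436340332031), (88.89138793945312, 14.095895767211914), 7.431587219238281) [0.11992303 0.12291017 0.12417969]
```

View pics/wrist11.png

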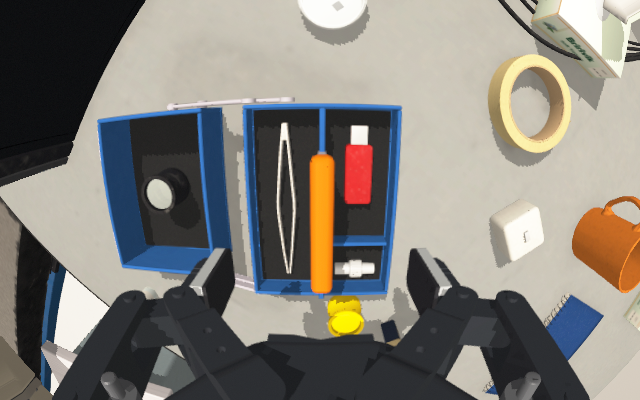

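Emit:
jog_arm:
  plan:
    - [[0, 0, 0.5, 0, 0, 0], [0, 0, 0.5, 0, 0, 0], [0, 0, 0.25, 0, 0, 0], [0, 0, 0, 0, 0, 0], [0, 0, 0, 0, 0, 0], [0, 0, 0, 0, 0, 0]]

```text
time_s: 19.85
position: [0.562, -0.3734, 0.0998]
tool_rot: [[0.991, 0.133, 0.002], [0.133, -0.991, -0.002], [0.001, 0.002, -1.0]]
ft_force: [-0.0, -0.8, 1.2]
grip_width: 0.0855
```

Emit:
jog_arm:
  plan:
    - [[0, 0, 0, 0, 0, 0], [0, 0, 0, 0, 0, 0], [0, 0, 0, 0, 0, 0], [0, 0, 0, 0, 0, 0], [0, 0, 0, 0, 0, 0], [0, 0, 0, 0, 0, 0], [0, 0, 0, 0, 0, 0]]
  grip: -1
  squeeze: 30

```text
time_s: 20.55
position: [0.5616, -0.3733, 0.0985]
tool_rot: [[0.991, 0.132, 0.0], [0.132, -0.991, -0.001], [0.0, 0.001, -1.0]]
ft_force: [-0.0, -2.0, 0.8]
grip_width: 0.0132
```

Gripped. Now the arc in reverse, and a little slower near the end.

Emit:
jog_arm:
  plan:
    - [[0, -0.178, -0.365, 0, 0, 0], [0, -0.248, -0.322, 0, 0, 0], [0, -0.308, -0.265, 0, 0, 0], [0, -0.355, -0.197, 0, 0, 0], [0, -0.387, -0.122, 0, 0, 0], [0, -0.404, -0.041, 0, 0, 0], [0, -0.404, 0.042, 0, 0, 0], [0, -0.387, 0.122, 0, 0, 0], [0, -0.354, 0.198, 0, 0, 0], [0, -0.307, 0.265, 0, 0, 0]]

```text
time_s: 21.55
position: [0.5441, -0.2398, 0.1252]
tool_rot: [[0.991, 0.133, 0.001], [0.133, -0.991, -0.001], [0.001, 0.001, -1.0]]
ft_force: [7.1, -11.4, -11.3]
grip_width: 0.0131
```

Emit:
jog_arm:
  plan:
    - [[0, -0.124, 0.161, 0, 0, 0], [0, -0.123, 0.161, 0, 0, 0], [0, -0.09, 0.182, 0, 0, 0], [0, -0.087, 0.183, 0, 0, 0], [0, 0, 0, 0, 0, 0], [0, 0, 0, 0, 0, 0]]

```text
time_s: 22.15
position: [0.5421, -0.2241, 0.0986]
tool_rot: [[0.991, 0.133, 0.002], [0.133, -0.991, -0.002], [0.002, 0.002, -1.0]]
ft_force: [5.0, -6.0, -2.2]
grip_width: 0.0135
```

Emit:
jog_arm:
  plan:
    - [[0, 0, 0, 0, 0, 0], [0, 0, 0, 0, 0, 0], [0, 0, 0, 0, 0, 0], [0, 0, 0, 0, 0, 0], [0, 0, 0, 0, 0, 0], [0, 0, -0.4, 0, 0, 0], [0, 0, -0.9, 0, 0, 0], [0, 0, -0.9, 0, 0, 0]]
  grip: 1

```text
time_s: 22.95
position: [0.5412, -0.2239, 0.187]
tool_rot: [[0.991, 0.132, -0.002], [0.132, -0.991, 0.001], [-0.001, -0.001, -1.0]]
ft_force: [0.4, -0.1, 0.8]
grip_width: 0.0854
```

Emit:
jog_arm:
  plan:
    - [[-0.9, 0, 0, 0, 0, 0], [-0.9, 0, 0, 0, 0, 0], [-0.9, 0, 0, 0, 0, 0], [0, 0, 0, 0, 0, 0], [0, 0, 0, 0, 0, 0], [0, 0, 0, 0, 0, 0]]

```text
time_s: 23.55
position: [0.4352, -0.2385, 0.1864]
tool_rot: [[0.991, 0.133, 0.001], [0.133, -0.991, -0.0], [0.0, 0.0, -1.0]]
ft_force: [0.0, -0.4, 0.7]
grip_width: 0.0855
```

Run:
```python
from h import *
st()
V,U=np.mgrid[:400,:640]
for n in ['wrist','scene','top']:
    ci=vision.camera_info(n); p,d=vision.get_image(n); save(n+'12',p); P=unproj(ci,U,V,d,n=='wrist')
    o=orange(p,P,d,.09); Q=P[o]; print(n,o.sum(),cv2.minAreaRect((Q[:,:2]*1000).astype(np.float32)),np.percentile(Q[:,2],[5,50,95]))
```

```text
t 23.55 pos [ 0.4352 -0.2385  0.1864] yaw_y -82.38 zc [ 5.e-04 -3.e-04 -1.e+00] q [-42.4  18.8  87.1   0.   74.1  40. ] F [ 0.  -0.4  0.7] w 0.0855
wrist 2455 ((540.7825927734375, -224.40298461914062), (84.5030288696289, 13.734823226928711), 7.039353847503662) [0.12052669 0.12293409 0.12437186]
scene 226 ((541.1962280273438, -222.0183868408203), (87.8211441040039, 15.111101150512695), 8.048698425292969) [0.11307101 0.12063882 0.12283072]
top 280 ((547.5048828125, -748.24755859375), (88.41725158691406, 78.49880981445312), 48.46323013305664) [0.09111998 0.09810806 0.10144896]
```

View pics/wrist12.png

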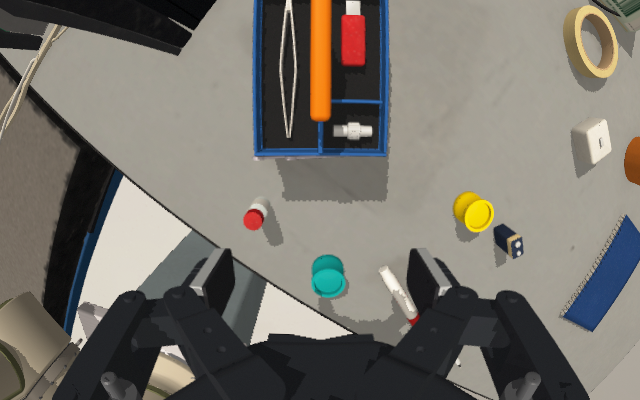

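View pics/scene12.png

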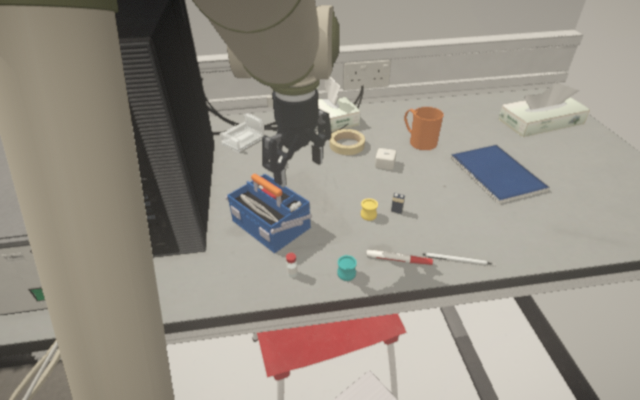

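The tray is shut: the handle's scene reading of (0.541,-0.222), 0.1206 m median height, matches the start. The gripper is clear, so I'll hand in.

```bash
python3 -c "
from rig import close_job
print(close_job())"
```

```text
the job is handed in; nothing more can be done
None
```

The black loupe is in the blue kit box with the tray shut over it. I handed the job in at about 24 s, and the rig reported no verdict.

**What I did:** I swung the tray open by its handle to its stop. I then set the loupe down at the compartment's centre, confirmed by a 5.8 N touch, and let go of it. Last, I swung the tray back shut and moved the gripper clear.

**Last checks:**
- **Loupe:** before shutting, the wrist camera showed it upright at (0.5415, -0.222), with its top at about z 0.041. It can't be seen once the tray is shut.
- **Tray:** the handle is back at its starting reading in the scene camera, (0.541, -0.222), with the bar's top at about 0.122. The wrist camera agrees to within about 2.5 mm.
- **Disagreement:** the last colour check in the top camera picked up something else in the room at y = -0.75, not the handle, so I disregarded it.
- **Forces:** the readings after each move stayed under about 20 N.

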